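# Sort mixed pipe fittings into cartons at the packing bench

## Task

Sort the brass fittings that lie mixed on the packing bench: lay both straight couplings in the long narrow carton and both elbows in the square carton, each flat on the carton's bottom and not on top of one another, and set the flanged cap, flange down and hub up, flat in the round pocket of the cardboard pad. Leave the tape roll, the bottle and the tin standing where they are.

Things in the scene. Friction and masses are not known exactly. Their poses are not given: they have to be found in the camera images.
- coupling_a: first straight brass pipe coupling, 100 mm long: a 22 mm round tube with a hexagon nut (32 mm across flats, 18 mm long) at each end, 64 mm of bare tube between; starts lying on a flat of its nuts. Origin: its centre, 16 mm above what it lies on; x runs along the tube, z up at the start.
- coupling_b: second, the same: straight brass pipe coupling, 100 mm long: a 22 mm round tube with a hexagon nut (32 mm across flats, 18 mm long) at each end, 64 mm of bare tube between; starts lying on a flat of its nuts. Origin: its centre, 16 mm above what it lies on; x runs along the tube, z up at the start.
- elbow_a: first brass 90-degree elbow lying flat: 32 mm corner cube, two 22 mm round legs ending in hexagon nuts (32 mm across flats, 14 mm long), 60 mm from corner centre to leg end. Origin: middle of its 76 x 76 mm outline, 16 mm above its underside; z up. Corner centre at (-22,-22,0) mm; legs run from it to +x and +y, bare tube (28 mm) centred at (8,-22,0) and (-22,8,0) mm.
- elbow_b: second, the same: brass 90-degree elbow lying flat: 32 mm corner cube, two 22 mm round legs ending in hexagon nuts (32 mm across flats, 14 mm long), 60 mm from corner centre to leg end. Origin: middle of its 76 x 76 mm outline, 16 mm above its underside; z up. Corner centre at (-22,-22,0) mm; legs run from it to +x and +y, bare tube (28 mm) centred at (8,-22,0) and (-22,8,0) mm.
- cap: brass flanged cap, starts flange down: round flange 66 mm diameter, 8 mm thick, with a round hub 30 mm diameter rising above it to 30 mm total height. Origin: centre of the flange's underside; z points up through the hub.
- long_carton: long narrow open cardboard carton, fixed, outside 250 (x) x 110 (y) x 45 mm high, walls and bottom 4 mm thick. Origin: centre of its underside, on the bench; z up. It stands to the left or right of the mixed fittings.
- square_carton: square open cardboard carton, fixed, outside 192 x 192 x 45 mm high, walls and bottom 4 mm thick. Origin: centre of its underside, on the bench; z up. It stands on the other side.
- pad: square cardboard packing pad, fixed, 98 x 98 x 16 mm thick, with one round pocket 76 mm across and 10 mm deep in its middle. Origin: centre of its underside, on the bench.
- pocket (a point): centre of the pad's pocket floor, 6 mm above the bench; z up.
- tape_roll: brown cardboard tape core (the tape roll) standing flat among the fittings, ring 90 mm outside, 76 mm inside, 48 mm high; not to be moved. Origin: centre of its underside.
- bottle: white bottle, 66 mm diameter, 180 mm tall, beyond the fittings on one side; not to be moved. Origin: centre of its underside.
- tin: plain steel tin, 72 mm diameter, 110 mm tall, beyond the fittings on the other side; not to be moved. Origin: centre of its underside.
Not all that is in view belongs to the job. Leave any blue or pink look-alike of the coupling_b alone.

How it is judged:
By the outcome, as a careful person would: the job done as asked, in the order asked, and still so for the second after the job is handed in, with the robot touching nothing.
It also fails if it takes over 72 s, if anything falls off the work surface, if the arm or the gripper's body presses on something with over 40 N, if the wrist force passes 120 N, or if a joint passes its speed limit or range.

## Robot

A 6-joint arm with a two-finger parallel gripper is mounted at the origin on the work surface. World frame = base frame: x ahead of the robot, y to its left, z up, the work surface at z = 0. Lengths are in m, angles in rad, forces in N, time in s.
With the tool pointing down it reaches from about 0.35 to 0.85 m from the base axis. Payload 8.1 kg.
Tool frame: the origin (TCP) lies between the finger pads; the fingertips stand 11 mm ahead of it and the grasp point (between the pads) lies 8 mm behind it (robot.tips_ahead is the distance from the TCP to the fingertips, in m); z points along the fingers, y is the line along which they close (so a half turn about z gives the same grasp; the last joint's range is limited). The gripper opens to 93 mm and grips with 3 to 60 N. Pads are 15 mm wide; open, the fingers measure 128 mm over their backs; the gripper's body (75 mm by 188 mm) begins 65 mm behind the grasp point.
Start: joints at [-1.405, 0.13, 1.488, -0, 1.523, -0.085], TCP at [0.149, -0.581, 0.196] pointing down, gripper open.
Joint ranges: [-2.96, 2.96], [-0.89, 2.26], [0.02, 2.5], [-1.34, 4.48], [0, 2.73], [-2.66, 2.66]. Speed limits (rad/s): [2.39, 2.39, 2.79, 3.14, 3.14, 3.14].

## Interface

Orientations are given as a rotation vector (axis times angle).
In Python, from plant import robot gives the robot as it stands. The module is installed in compiled form; this text tells all that it offers.
- The arm moves only by the tool move_arm, never from a script. Its argument "deltas" is one flat list of numbers, 7 for each row, row after row: the shift along the tool's x, y, z in m, then the turn, a rotation vector about the tool's x, y, z in rad, then the opening, from 0 (shut) to 1 (fully open). A call has 1 to 12 rows; each row is the pose to reach, as a shift and turn from the pose commanded when the call began, along the tool's axes at that moment; what a row does not reach only later rows make up. A row lasts 1/8 s, in which the tool goes at most 62.5 mm and 10.7 degrees, less where a joint would pass 70% of its speed; a pose out of reach is approached as far as the arm can. A call with a gripper value outside its range is refused whole. The fingers move at their own pace and stop on an object; "squeeze" is the grip in N (left out, the last holds). Time passes only in rows, so rows that repeat a pose let the fingers close. It gives the time, the measured TCP pose, the force, the opening and the grip force at its end, in the units of the state.
- robot.read_state(): the state, without advancing time (a new reading comes with each control period).
- robot.read_camera(name): name is "side" or "top" or "wrist"; returns (picture, depth): 480x640x3 uint8, red, green, blue; 480x640 float32, m along the optical axis (not along the pixel's ray), 0 where there is no reading.
- robot.camera_model(name): a dict with "K" (3x3 intrinsics, pixels), "R" (3x3) and "t" (3): a world point X has camera coordinates R X + t; the wrist camera has in their place "tool_from_camera" (4x4, takes a point from camera to tool coordinates, whose origin is the TCP and whose axes are the flange's). Camera axes: x right, y down, z forward; pixel columns grow to the right and rows downward; lengths in m; the calibration is good to about 2 mm. A picture is of the moment at which its call begins: read the wrist's pose just before it. camera_model takes no time and is no camera call.
- robot.close_job(): hands the job in; it is judged then, once.
Trained networks look in the newest picture that a camera, given by its name, has taken for a name from the list of things; names that differ only in an ending like _2 or _b are one class to them, and where a whole thing is asked for, a point or a joint stands for the part that bears it (a point fixed in the world has none). Each returns a list of dicts, best first, with "confidence" (0 to 1); they miss things now and then, are a little off and sometimes report something else, mostly with a low value. They report only what shows in the picture. A call takes as long as a camera call. They do not tell look-alikes from the thing itself.
- robot.recognise(camera, label): "uv" ([column, row] in pixels, amid what is visible of it).
The state is a dict: "t": time; "q": joint angles; "dq": joint speeds; "joint_torque": joint torques, N m; "tool_pos": TCP position; "orientation": TCP orientation; "force": force on the tool from outside, world axes, zero at the start; "wrist_torque": the same for the moment, N m; "opening": finger opening in m; "gripper_force": force on a finger pad.
Only numpy, scipy, OpenCV 4.12 (cv2) and the standard library are available. Lean on these libraries where they do the work, as an engineer would, in place of code of your own. Each camera call takes 0.05 s, during which the arm holds its last target. There are 200 camera calls.

## Working session

There is one attempt and no reset: what is moved stays moved. The work goes in short steps, Python scripts to look and compute and a tool call to move; the robot and the scene stay as the last step left them, time stands still between calls to the robot, and variables do not carry over. Pictures are saved under pics/ and viewed, at most 10 in all, crops included, and the job is handed in when it is done.

Besides the shell and the picture viewer there is one more tool, called after "Request:" by a JSON object that holds its "api" and its "payload". move_arm: Moves the arm, as the interface text tells. Its arguments: {"type":"object","properties":{"deltas":{"type":"array","items":{"type":"number"}},"squeeze":{"type":"number"}},"required":["deltas"]}

```bash
mkdir -p pics
cat > h.py <<'E'
from plant import robot
import numpy as np, cv2
from scipy.spatial.transform import Rotation as Ro
def cam(n):
    s=robot.read_state(); im,d=robot.read_camera(n); m=robot.camera_model(n); K=np.array(m["K"])
    if n=="wrist":
        T=np.eye(4);T[:3,:3]=Ro.from_rotvec(s["orientation"]).as_matrix();T[:3,3]=s["tool_pos"]
        T=T@np.array(m["tool_from_camera"])
    else:
        R=np.array(m["R"]);T=np.eye(4);T[:3,:3]=R.T;T[:3,3]=-R.T@np.array(m["t"])
    return im,d,K,T
def cloud(d,K,T):
    v,u=np.mgrid[:480,:640]
    P=np.stack([(u-K[0,2])/K[0,0]*d,(v-K[1,2])/K[1,1]*d,d],-1)
    W=P@T[:3,:3].T+T[:3,3]; W[d<=0]=np.nan
    return W
E
python3 - <<'E'
from h import *
im,d,K,T=cam("top"); W=cloud(d,K,T); np.save("top.npy",W); cv2.imwrite("pics/top.png",im[:,:,::-1])
print(robot.read_state())
for l in ["coupling_a","elbow_a","cap","long_carton","square_carton","pad","tape_roll","bottle","tin"]:
    for r in robot.recognise("top",l):
        u,v=map(int,r["uv"]); print(l,round(r["confidence"],2),u,v,W[v,u].round(3))
print(robot.camera_model("wrist"))
E
```

```text
{'t': 0.05, 'q': array([-1.40540404e+00,  1.31125338e-01,  1.48926449e+00, -3.15942534e-05,
        1.52301946e+00, -8.53826212e-02]), 'dq': array([-0.00134971, -0.00060857, -0.00144256, -0.00033112,  0.00115556,
        0.00131215]), 'joint_torque': array([ 2.72845049e-03, -5.61766970e+01, -4.93488371e+01,  7.71564455e-02,
        3.00219830e-02, -6.40463145e-05]), 'tool_pos': array([ 0.14881119, -0.58062164,  0.19481702]), 'orientation': array([-3.11512893e+00, -3.92660464e-01,  1.63561075e-04]), 'force': array([-0.03021415,  0.39415771,  0.61664252]), 'wrist_torque': array([ 0.00422351, -0.01121488, -0.01154348]), 'gripper_force': 0.0, 'opening': 0.09336073423254533}
coupling_a 0.98 124 213 [0.576 0.508 0.026]
coupling_a 0.94 267 324 [0.321 0.188 0.031]
coupling_a 0.85 345 210 [0.567 0.01  0.032]
coupling_a 0.83 204 363 [0.241 0.327 0.026]
coupling_a 0.55 291 269 [0.44  0.133 0.025]
elbow_a 0.88 419 212 [ 0.56  -0.156  0.02 ]
elbow_a 0.79 355 265 [ 0.444 -0.008  0.034]
cap 0.63 427 269 [ 0.433 -0.171 -0.001]
cap 0.61 297 212 [0.567 0.117 0.026]
long_carton 0.61 200 243 [0.505 0.341 0.005]
square_carton 0.61 513 238 [ 0.497 -0.366  0.006]
pad 0.8 345 154 [0.703 0.005 0.004]
bottle 0.91 457 140 [ 0.689 -0.219  0.129]
tin 0.7 239 143 [0.702 0.231 0.113]
{'K': array([[422.26572919,   0.        , 321.02909156],
       [  0.        , 422.26572919, 240.68981433],
       [  0.        ,   0.        ,   1.        ]]), 'tool_from_camera': array([[ 2.59380529e-04, -9.69487423e-01, -2.45140918e-01,
         6.78765417e-02],
       [ 9.99999792e-01,  1.06884744e-04,  6.35377650e-04,
         2.52943296e-04],
       [-5.89788816e-04, -2.45141032e-01,  9.69487249e-01,
        -1.88660567e-01],
       [ 0.00000000e+00,  0.00000000e+00,  0.00000000e+00,
         1.00000000e+00]])}
```

View pics/top.png

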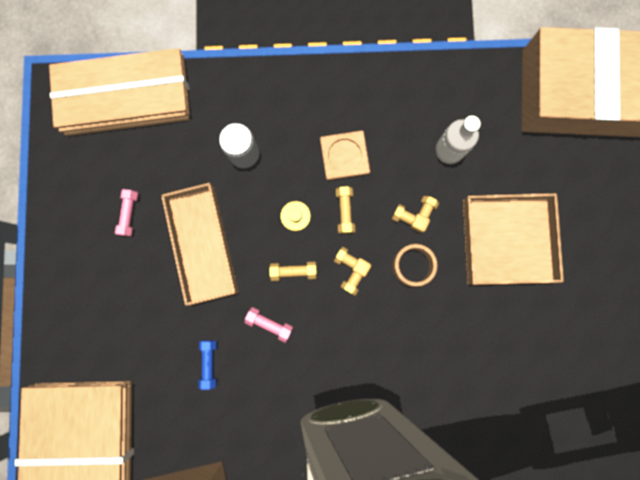

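The brass (yellow) couplings are at (345,210) and (291,269). The look-alikes are pink at (124,213) and (267,324), and blue at (207,363). The elbows are at (419,212) and (355,265), the cap at (297,212), the pad at (345,154), the long carton at (200,243) and the square carton at (513,238). I'll confirm with an enlarged crop and measure.

Run:
```python
from h import *
im=cv2.imread("pics/top.png"); W=np.load("top.npy")
c=cv2.resize(im[120:350,230:450],None,fx=2.6,fy=2.6,interpolation=cv2.INTER_CUBIC); cv2.imwrite("pics/crop.png",c)
hsv=cv2.cvtColor(im,cv2.COLOR_BGR2HSV)
for (u,v) in [(100,200),(345,210),(291,269),(345,154),(200,243),(513,238),(419,265-20),(297,212)]: print((u,v),hsv[v,u])
m=((hsv[...,0]>18)&(hsv[...,0]<32)&(hsv[...,1]>110)&(hsv[...,2]>90)).astype(np.uint8)
n,l,s,cc=cv2.connectedComponentsWithStats(m)
for i in range(1,n):
    if s[i,4]>100 and 270<cc[i][0]<450 and 180<cc[i][1]<300:
        P=W[l==i];P=P[~np.isnan(P[:,2])]
        r=cv2.minAreaRect(P[:,:2].astype(np.float32)*1000)
        print(i,s[i,4],cc[i].round(0),P.mean(0).round(4),np.percentile(P[:,2],[5,50,95]).round(3),[np.round(x,1) for x in r])
# cartons, pad, tape, bottle, tin by height
z=W[...,2]
for n_,(u0,v0,u1,v1),h in [("long",(155,175,245,310),.035),("sq",(455,185,575,295),.035),("pad",(315,125,375,185),.011),("tape",(390,238,445,292),.035),("tin",(210,115,270,175),.1),("bottle",(430,110,485,170),.09),("cap",(275,195,315,235),.004)]:
    A=W[v0:v1,u0:u1].reshape(-1,3); A=A[(A[:,2]>h)&(A[:,2]<.2)]
    r=cv2.minAreaRect(A[:,:2].astype(np.float32)*1000); print(n_,len(A),[np.round(x,1) for x in r],np.percentile(A[:,2],[5,50,95]).round(3))
```

```text
(100, 200) [20 12 62]
(345, 210) [ 30  81 255]
(291, 269) [ 26 111 253]
(345, 154) [ 22  80 253]
(200, 243) [ 22  84 253]
(513, 238) [ 22  83 253]
(419, 245) [ 17 104 247]
(297, 212) [ 30  67 255]
9 242 [345. 210.] [0.5688 0.0098 0.0227] [0.001 0.025 0.031] [array([574.1,   9.9]), array([109.9,  37.4]), np.float64(0.3)]
12 297 [416. 212.] [ 0.5592 -0.1487  0.0253] [0.002 0.027 0.034] [array([ 570.3, -149.4]), array([77.7, 90.4]), np.float64(61.4)]
13 109 [296. 216.] [0.561  0.122  0.0024] [-0.002  0.002  0.01 ] [array([563.3, 123.2]), array([69.8, 69.3]), np.float64(68.2)]
19 259 [351. 270.] [0.4335 0.0012 0.0245] [0.002 0.027 0.032] [array([433.9,  10.6]), array([77.6, 77.1]), np.float64(56.6)]
20 226 [291. 271.] [0.4353 0.1324 0.0227] [0.    0.025 0.031] [array([435.3, 132.1]), array([107. ,  33.2]), np.float64(89.9)]
long 874 [array([502.9, 337.1]), array([251.3, 112.1]), np.float64(12.6)] [0.036 0.045 0.049]
sq 1007 [array([ 493.8, -353.4]), array([193.9, 192.3]), np.float64(89.8)] [0.036 0.045 0.049]
pad 1053 [array([699.1,   7.4]), array([99.6, 98.3]), np.float64(6.9)] [0.013 0.017 0.021]
tape 468 [array([ 441.4, -136.2]), array([89.3, 87.9]), np.float64(40.2)] [0.039 0.048 0.052]
tin 828 [array([711.6, 240. ]), array([66.4, 67.7]), np.float64(73.2)] [0.103 0.111 0.114]
bottle 969 [array([ 703.2, -231.2]), array([65.3, 57.7]), np.float64(47.0)] [0.099 0.129 0.182]
cap 714 [array([563.7, 125.1]), array([91.4, 86.5]), np.float64(2.0)] [0.005 0.01  0.032]
```

View pics/crop.png

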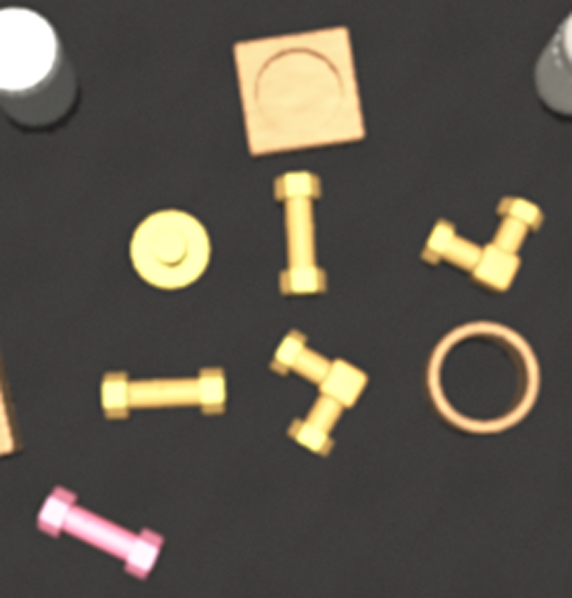

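The crop confirms both couplings are brass, at crop (300,235) and (165,392). The pink one at (100,530) is left alone. Next I'll take one close look from above the middle.

Request:
{"api": "move_arm", "payload": {"deltas": [0.542,-0.461,-0.055,0,0,0.25,1,0.542,-0.461,-0.055,0,0,0.25,1,0.542,-0.461,-0.055,0,0,0.25,1,0.542,-0.461,-0.055,0,0,0.25,1,0.542,-0.461,-0.055,0,0,0.25,1,0.542,-0.461,-0.055,0,0,0.25,1,0.542,-0.461,-0.055,0,0,0.25,1,0.542,-0.461,-0.055,0,0,0.25,1,0.542,-0.461,-0.055,0,0,0.25,1,0.542,-0.461,-0.055,0,0,0.25,1,0.542,-0.461,-0.055,0,0,0.25,1,0.542,-0.461,-0.055,0,0,0.25,1], "squeeze": 40}}

```text
t: 2.0
tool_pos: [0.5608, 0.003, 0.251]
orientation: [-3.141, -0.006, -0.001]
force: [-1.2, 0.1, -1.5]
opening: 0.0932
gripper_force: 0.0
```

Request:
{"api": "move_arm", "payload": {"deltas": [0,0,0,0,0,0,1,0,0,0,0,0,0,1]}}

```text
t: 2.25
tool_pos: [0.5592, -0.0007, 0.2507]
orientation: [3.141, 0.001, -0.001]
force: [-0.2, -0.4, -0.7]
opening: 0.0929
gripper_force: 0.0
```

```bash
cat > m.py <<'E'
from h import *
def blobs(im,W):
    hsv=cv2.cvtColor(im,cv2.COLOR_RGB2HSV); z=W[...,2]
    m=((z>.008)&(z<.036)&(hsv[...,0]>16)&(hsv[...,0]<34)&(hsv[...,1]>30)).astype(np.uint8)
    m=cv2.morphologyEx(m,cv2.MORPH_OPEN,np.ones((3,3)))
    n,l,s,cc=cv2.connectedComponentsWithStats(m)
    for i in range(1,n):
        if s[i,4]<250: continue
        P=W[l==i]; r=cv2.minAreaRect(P[:,:2].astype(np.float32)*1000)
        print("blob",s[i,4],cc[i].round(0),"mean",P.mean(0).round(4),"z95",np.percentile(P[:,2],95).round(3),"rect",[np.round(x,1) for x in r], "box",np.round(cv2.boxPoints(r)).tolist())
E
python3 - <<'E'
from m import *
s=robot.read_state();print(s["t"],s["tool_pos"].round(4),s["orientation"].round(4),s["q"].round(3))
im,d,K,T=cam("wrist"); W=cloud(d,K,T); np.save("w1.npy",W); cv2.imwrite("pics/w1.png",im[:,:,::-1]); blobs(im,W)
E
```

```text
2.25 [ 0.5592 -0.0007  0.2507] [ 3.1412e+00  1.1000e-03 -8.0000e-04] [-0.093  0.004  1.521 -0.     1.617  1.477]
blob 5699 [313.  56.] mean [0.6963 0.0067 0.0157] z95 0.017 rect [array([696.2,   6.2]), array([97.9, 97.2]), np.float64(7.1)] box [[642.0, 48.0], [654.0, -48.0], [751.0, -36.0], [739.0, 61.0]]
blob 2789 [311. 195.] mean [0.5686 0.0085 0.0262] z95 0.032 rect [array([567.4,   8.8]), array([100.2,  36.7]), np.float64(1.6)] box [[517.0, 26.0], [518.0, -11.0], [618.0, -8.0], [617.0, 29.0]]
blob 3601 [469. 210.] mean [ 0.5544 -0.1477  0.0269] z95 0.033 rect [array([ 561.7, -147.7]), array([78.7, 78.1]), np.float64(62.2)] box [[509.0, -164.0], [578.0, -201.0], [615.0, -131.0], [545.0, -95.0]]
blob 899 [198. 203.] mean [0.5608 0.1203 0.027 ] z95 0.031 rect [array([558.4, 125.4]), array([31.9, 37.7]), np.float64(9.5)] box [[540.0, 141.0], [546.0, 104.0], [577.0, 109.0], [571.0, 147.0]]
blob 2436 [325. 311.] mean [ 0.4465 -0.0055  0.0265] z95 0.033 rect [array([436.2,   4.9]), array([76.5, 67.1]), np.float64(55.7)] box [[387.0, -8.0], [442.0, -46.0], [485.0, 18.0], [430.0, 55.0]]
blob 982 [231. 317.] mean [0.4386 0.0939 0.0257] z95 0.033 rect [array([438.6,  97.6]), array([42.7, 33. ]), np.float64(82.3)] box [[419.0, 79.0], [452.0, 74.0], [458.0, 117.0], [425.0, 121.0]]
```

View pics/w1.png

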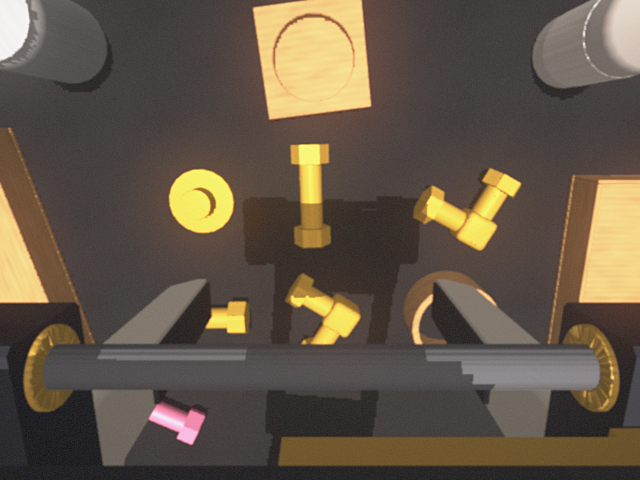

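Request:
{"api": "move_arm", "payload": {"deltas": [0.009,-0.0095,0.06,0,0,-0.035,1,0.009,-0.0095,0.12,0,0,-0.035,1,0.009,-0.0095,0.18,0,0,-0.035,1,0.009,-0.0095,0.22,0,0,-0.035,1,0.009,-0.0095,0.236,0,0,-0.035,1,0.009,-0.0095,0.236,0,0,-0.035,1,0.009,-0.0095,0.236,0,0,-0.035,0,0.009,-0.0095,0.236,0,0,-0.035,0,0.009,-0.0095,0.236,0,0,-0.035,0,0.009,-0.0095,0.236,0,0,-0.035,0,0.009,-0.0095,0.236,0,0,-0.035,0]}}

```text
t: 3.68
tool_pos: [0.5686, 0.0094, 0.0149]
orientation: [3.141, 0.056, 0.0]
force: [0.0, 0.3, 0.8]
opening: 0.0477
gripper_force: 0.0
```

Request:
{"api": "move_arm", "payload": {"deltas": [0,0,0,0,0,0,0,0,0,0,0,0,0,0,0,0,0,0,0,0,0,0,0,0,0,0,0,0,0,0,-0.03,0,0,0,0,0,0,-0.09,0,0,0,0,0,0,-0.09,0,0,0,0]}}

```text
t: 4.55
tool_pos: [0.5729, 0.0091, 0.1112]
orientation: [3.14, 0.056, 0.016]
force: [-0.2, 0.1, 1.5]
opening: 0.0002
gripper_force: 0.0
```

```bash
cat > t.py <<'E'
# usage: t.py x y z yaw_deg -> delta in current tool frame
from h import *
import sys
def delta(p,yaw,s=None):
    s=s or robot.read_state(); R=Ro.from_rotvec(s["orientation"]).as_matrix(); y=np.radians(yaw)
    Rt=np.array([[np.cos(y),np.sin(y),0],[np.sin(y),-np.cos(y),0],[0,0,-1]])
    return (R.T@(np.array(p)-s["tool_pos"])).round(4), Ro.from_matrix(R.T@Rt).as_rotvec().round(4)
if __name__=="__main__":
    s=robot.read_state(); print(s["t"],s["tool_pos"].round(4),s["opening"],s["q"].round(2))
    a=list(map(float,sys.argv[1:]))
    for i in range(0,len(a),4): print(a[i:i+4],*delta(a[i:i+3],a[i+3],s))
E
python3 -c "
import numpy as np
c=np.array([.503,.337]);u=np.array([np.cos(np.radians(12.6)),np.sin(np.radians(12.6))])
print(c+.058*u,c-.058*u)"
python3 t.py .5596 .3497 .12 12.6
```

```text
[0.55960317 0.34965231] [0.44639683 0.32434769]
4.55 [0.5729 0.0091 0.1112] 0.0001907962794621997 [-0.07  0.1   1.68  0.    1.35  1.46]
[0.5596, 0.3497, 0.12, 12.6] [-0.001  -0.3409 -0.0092] [ 0.0021 -0.0103 -0.1841]
```

The fingers shut on nothing, so I'll look.

Run:
```python
from m import *
im,d,K,T=cam("wrist"); W=cloud(d,K,T); cv2.imwrite("pics/w2.png",im[:,:,::-1]); blobs(im,W)
im,d,K,T=cam("top"); W=cloud(d,K,T); cv2.imwrite("pics/t2.png",im[:,:,::-1]);blobs(im,W)
```

```text
blob 8133 [332.  79.] mean [0.6751 0.0053 0.0157] z95 0.017 rect [array([686.4,   5.2]), array([78.4, 97.7]), np.float64(7.0)] box [[642.0, 49.0], [653.0, -48.0], [731.0, -39.0], [719.0, 58.0]]
blob 4076 [321. 218.] mean [0.5873 0.0095 0.0258] z95 0.032 rect [array([580.7,   9. ]), array([73.9, 36.5]), np.float64(1.9)] box [[543.0, 26.0], [544.0, -11.0], [618.0, -8.0], [617.0, 28.0]]
blob 7894 [548. 273.] mean [ 0.5555 -0.1465  0.0263] z95 0.033 rect [array([ 562. , -146.7]), array([76.9, 79.4]), np.float64(60.8)] box [[509.0, -161.0], [578.0, -200.0], [615.0, -132.0], [546.0, -94.0]]
blob 1858 [153. 251.] mean [0.5618 0.1208 0.0276] z95 0.031 rect [array([557.3, 127.1]), array([32.5, 42.6]), np.float64(43.7)] box [[531.0, 131.0], [560.0, 100.0], [584.0, 123.0], [554.0, 154.0]]
blob 2092 [108. 410.] mean [0.4382 0.1616 0.026 ] z95 0.032 rect [array([432.9, 159.4]), array([40.7, 35.3]), np.float64(89.7)] box [[415.0, 139.0], [450.0, 139.0], [451.0, 180.0], [415.0, 180.0]]
blob 345 [426. 211.] mean [ 0.5604 -0.1688  0.0285] z95 0.035 rect [array([ 556.7, -164.6]), array([35.5, 76.3]), np.float64(60.2)] box [[515.0, -161.0], [581.0, -199.0], [599.0, -168.0], [532.0, -130.0]]
blob 273 [345. 221.] mean [0.5424 0.0104 0.0268] z95 0.034 rect [array([545.9,   8.2]), array([35.9, 51.9]), np.float64(88.3)] box [[519.0, -9.0], [571.0, -10.0], [572.0, 25.0], [520.0, 27.0]]
blob 419 [352. 262.] mean [ 0.4505 -0.0019  0.0285] z95 0.035 rect [array([448.9,  -0. ]), array([74.9, 43.2]), np.float64(54.9)] box [[410.0, -18.0], [445.0, -43.0], [488.0, 18.0], [453.0, 43.0]]
blob 320 [282. 271.] mean [0.4366 0.1538 0.0269] z95 0.034 rect [array([437. , 150.2]), array([36.1, 60.6]), np.float64(0.5)] box [[419.0, 180.0], [419.0, 120.0], [455.0, 120.0], [455.0, 181.0]]
```

View pics/w2.png

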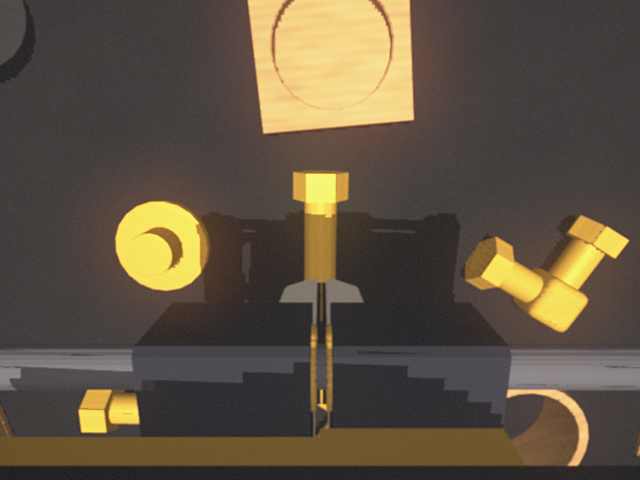

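The coupling hasn't moved, so the grip slid off. I'll go lower, close from a smaller opening, and check before lifting.

```bash
python3 t.py .568 .0095 .0125 2
```

```text
4.65 [0.5693 0.0093 0.1057] 0.000296792111495112 [-0.07  0.11  1.68 -0.    1.35  1.46]
[0.568, 0.0095, 0.0125, 2.0] [-0.0015 -0.0003  0.0932] [ 0.0003 -0.0021  0.001 ]
```

Request:
{"api": "move_arm", "payload": {"deltas": [0,0,0.02,0,0,0,0.5,0,0,0.02,0,0,0,0.5,0,0,0.02,0,0,0,0.5,0,0,0.02,0,0,0,0.5,0,0,0.03,0,0,0,0.5,0,0,0.06,0,0,0,0.5,0,0,0.085,0,0,0,0.5,0,0,0.0925,0,0,0,0.5,0,0,0.0925,0,0,0,0.2,0,0,0.0925,0,0,0,0.0,0,0,0.0925,0,0,0,0.0,0,0,0.0925,0,0,0,0.0], "squeeze": 50}}

```text
t: 6.15
tool_pos: [0.5691, 0.0093, 0.0131]
orientation: [3.141, 0.056, 0.002]
force: [-0.4, 0.7, 0.3]
opening: 0.0113
gripper_force: 0.0
```

Request:
{"api": "move_arm", "payload": {"deltas": [0,0,0,0,0,0,0.0]}}

```text
t: 6.28
tool_pos: [0.5687, 0.0093, 0.0126]
orientation: [3.141, 0.056, 0.001]
force: [-0.8, -0.8, -0.1]
opening: 0.0024
gripper_force: 0.0
```

Run:
```python
from m import *
im,d,K,T=cam("side"); m=robot.camera_model("side"); p=T[:3,:3].T@(np.array([.568,.009,.016])-T[:3,3]); uv=K@p/p[2]; print(uv)
u,v=int(uv[0]),int(uv[1])
a=im[max(0,v-110):v+60,max(0,u-110):u+110]; cv2.imwrite("pics/s1.png",cv2.resize(a[:,:,::-1],None,fx=3.4,fy=3.4,interpolation=cv2.INTER_CUBIC)); 
print(robot.read_state()["t"],robot.read_state()["opening"])
```

```text
[286.46223933 215.13619929   1.        ]
6.325 0.0009870721470451923
```

View pics/s1.png

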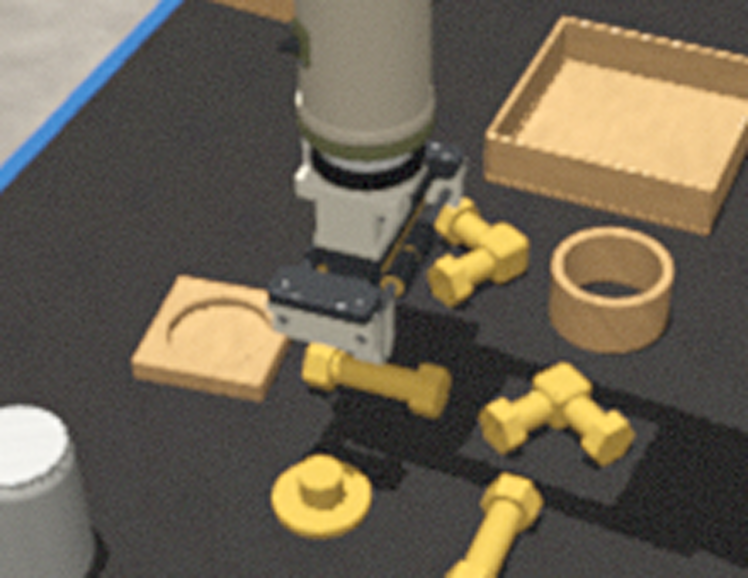

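Run:
```python
from m import *
print(robot.tips_ahead)
s=robot.read_state()
im,d,K,T=cam("wrist"); W=cloud(d,K,T)
R=Ro.from_rotvec(s["orientation"]).as_matrix()
L=(W-s["tool_pos"])@R
for v in range(180,440,12): print("w",v,im[v,321],L[v,321].round(3),W[v,321].round(3))
im,d,K,T=cam("side"); W=cloud(d,K,T); L=(W-s["tool_pos"])@R
g=L.reshape(-1,3); w=W.reshape(-1,3)
k=(np.abs(g[:,0])<.05)&(np.abs(g[:,1])<.04)&(w[:,2]>.04)&(w[:,2]<.12)
print(k.sum(),np.nanpercentile(w[k],[0,2,10,50,90,100],axis=0).round(3))
print(s)
```

```text
0.011
w 180 [149 112  52] [ 0.049  0.    -0.007] [0.618 0.011 0.02 ]
w 192 [247 243 108] [ 0.045  0.    -0.02 ] [0.614 0.011 0.032]
w 204 [247 242 108] [ 0.04   0.    -0.019] [0.609 0.011 0.032]
w 216 [247 241 107] [ 0.036  0.    -0.019] [0.604 0.01  0.032]
w 228 [247 239 102] [ 0.03   0.    -0.015] [0.598 0.01  0.028]
w 240 [178 133  61] [ 0.024  0.    -0.014] [0.593 0.01  0.026]
w 252 [177 135  64] [ 0.019  0.    -0.014] [0.587 0.01  0.026]
w 264 [172 128  56] [ 0.013  0.    -0.014] [0.582 0.01  0.027]
w 276 [171 128  58] [ 0.008  0.    -0.014] [0.577 0.009 0.027]
w 288 [166 126  58] [ 0.002  0.    -0.014] [0.571 0.009 0.026]
w 300 [169 126  59] [-0.003  0.    -0.014] [0.566 0.009 0.027]
w 312 [168 123  57] [-0.009  0.    -0.015] [0.56  0.009 0.027]
w 324 [162 124  53] [-0.015  0.    -0.015] [0.554 0.009 0.027]
w 336 [166 124  55] [-0.021  0.    -0.014] [0.548 0.008 0.027]
w 348 [63 58 61] [ 0.032  0.    -0.122] [0.6   0.01  0.134]
w 360 [82 77 77] [ 0.031  0.    -0.124] [0.599 0.01  0.137]
w 372 [81 80 82] [ 0.029  0.    -0.125] [0.598 0.01  0.138]
w 384 [77 74 73] [ 0.026  0.    
[... 400 characters left out ...]
 [ 0.578  0.027  0.082]]
{'t': 6.325, 'q': array([-7.36815077e-02,  2.10870285e-01,  1.74754791e+00,  2.84443150e-05,
        1.18285604e+00,  1.46130719e+00]), 'dq': array([ 0.00194861,  0.00056965,  0.00149431,  0.00072523, -0.00090319,
       -0.00075102]), 'joint_torque': array([-9.55260184e-04, -5.48638773e+01, -4.39511561e+01,  2.17252207e-02,
       -8.05876404e-02,  1.79023114e-04]), 'tool_pos': array([0.56867662, 0.00937292, 0.01255876]), 'orientation': array([3.14108652e+00, 5.62265377e-02, 5.01866829e-04]), 'force': array([ 0.13433285, -0.63154654,  0.29767447]), 'wrist_torque': array([-0.01687465, -0.02549647,  0.02596182]), 'gripper_force': 0.0, 'opening': 0.0009870721470451923}
```

Run:
```python
from m import *
im,d,K,T=cam("wrist"); cv2.imwrite("pics/w3.png",im[:,:,::-1]); print(robot.read_state()["opening"])
```

```text
0.00016209097680448776
```

View pics/w3.png

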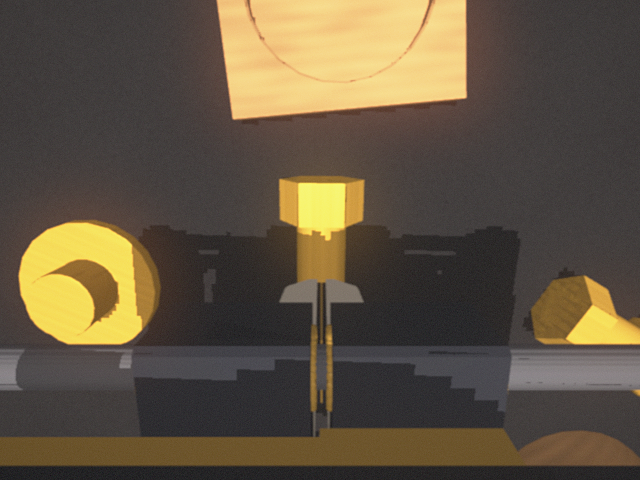

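Run:
```python
from m import *
s=robot.read_state()
im,d,K,T=cam("wrist"); W=cloud(d,K,T)
for u in (290,300,315,330,345):
  for v in (284,290,296,310,330): print(u,v,im[v,u],W[v,u].round(3))
im,d,K,T=cam("side"); W=cloud(d,K,T); hsv=cv2.cvtColor(im,cv2.COLOR_RGB2HSV)
k=(np.abs(W[...,0]-.568)<.06)&(np.abs(W[...,1]-.009)<.06)&(W[...,2]>.01)&(hsv[...,1]<90)
w=W[k]; i=np.argsort(w[:,2])[:12]; print(w[i].round(3), np.argwhere(k)[i][:,::-1].tolist())
```

```text
290 284 [80 71 67] [0.563 0.024 0.   ]
290 290 [129 119 109] [0.578 0.021 0.049]
290 296 [127 116 106] [0.578 0.021 0.054]
290 310 [46 43 44] [0.604 0.016 0.127]
290 330 [42 39 39] [0.605 0.016 0.136]
300 284 [130 118 109] [0.578 0.018 0.041]
300 290 [126 116 104] [0.578 0.018 0.048]
300 296 [129 118 107] [0.578 0.017 0.054]
300 310 [50 46 47] [0.605 0.014 0.128]
300 330 [43 41 41] [0.605 0.014 0.137]
315 284 [130 120 109] [0.578 0.012 0.042]
315 290 [131 121 112] [0.578 0.012 0.049]
315 296 [128 120 108] [0.578 0.012 0.054]
315 310 [125 114 104] [0.578 0.012 0.067]
315 330 [114  88  40] [0.603 0.011 0.133]
330 284 [127 118 106] [0.579 0.006 0.043]
330 290 [129 121 109] [0.579 0.006 0.049]
330 296 [126 117 105] [0.578 0.006 0.055]
330 310 [89 85 76] [0.578 0.006 0.067]
330 330 [135 103  49] [0.604 0.009 0.134]
345 284 [126 117 106] [ 0.578 -0.     0.041]
345 290 [133 122 110] [0.579 0.    0.049]
345 296 [129 119 109] [0.578 0.001 0.054]
345 310 [49 46 43] [0.605 0.006 0.129]
345 330 [50 49 49] [0.605 0.007 0.137]
[[0.58  0.008 0.028]
 [0.6   0.004 0.028]
 [0.569 0.008 0.029]
 [0.571 0.009 0.029]
 [0.582 0.01  0.029]
 [0.561 0.008 0.038]
 [0.56  0.017 0.039]
 [0.562 0.007 0.04 ]
 [0.562 0.013 0.042]
 [0.561 0.021 0.042]
 [0.56  0.017 0.043]
 [0.561 0.002 0.043]] [[282, 210], [275, 207], [286, 211], [285, 211], [281, 210], [289, 209], [288, 211], [289, 208], [288, 209], [287, 211], [288, 210], [290, 206]]
```

Both the wrist and side cameras put the real fingertips at z≈0.039, but the reported TCP implies 0.002. The reported TCP therefore lies about 37 mm too far ahead along the fingers. I'll take that offset as measured and go lower, watching the force.

Request:
{"api": "move_arm", "payload": {"deltas": [0,0,0,0,0,0,0.45,0,0,0,0,0,0,0.45,0,0,0,0,0,0,0.45,0,0,0,0,0,0,0.45,0,0,0.005,0,0,0,0.45,0,0,0.02,0,0,0,0.45,0,0,0.03,0,0,0,0.45,0,0,0.0335,0,0,0,0.4,0,0,0.0335,0,0,0,0,0,0,0.0335,0,0,0,0,0,0,0.0335,0,0,0,0,0,0,0.0335,0,0,0,0], "squeeze": 50}}

```text
t: 8.07
tool_pos: [0.5686, 0.0093, -0.0212]
orientation: [-3.141, -0.056, -0.0]
force: [0.2, 0.4, -0.9]
opening: 0.0211
gripper_force: 50.0
```

Gripped: opening 21 mm at 50 N. Now lift and carry.

Request:
{"api": "move_arm", "payload": {"deltas": [0,0,-0.05,0,0,0,0,0,0,-0.1,0,0,0,0,0.003,-0.06,-0.1,0,0,-0.06,0,0.003,-0.12,-0.1,0,0,-0.12,0,0.003,-0.18,-0.1,0,0,-0.184,0,0.003,-0.24,-0.1,0,0,-0.184,0,0.003,-0.3,-0.1,0,0,-0.184,0,0.003,-0.3405,-0.1,0,0,-0.184,0,0.003,-0.3405,-0.06,0,0,-0.184,0,0.003,-0.3405,-0.03,0,0,-0.184,0,0.003,-0.3405,-0.03,0,0,-0.184,0]}}

```text
t: 9.45
tool_pos: [0.5561, 0.3483, 0.0048]
orientation: [3.12, 0.345, -0.011]
force: [-0.1, -1.0, -2.9]
opening: 0.0211
gripper_force: 50.0
```

Run:
```python
from h import *
from t import delta
s=robot.read_state(); print(s["t"],s["tool_pos"].round(4),s["opening"],s["gripper_force"],s["q"].round(2), delta([.5596,.3497,-.0155],12.6,s))
im,d,K,T=cam("top"); W=cloud(d,K,T); z=W[...,2]
cv2.imwrite("pics/t3.png",cv2.resize(im[150:330,130:310,::-1],None,fx=3,fy=3))
```

```text
9.45 [0.5561 0.3483 0.0048] 0.021123029977829152 49.98713672161102 [ 0.48  0.44  1.48 -0.    1.23  1.83] (array([ 0.0038, -0.0007,  0.0203]), array([0.002 , 0.0072, 0.0002]))
```

Request:
{"api": "move_arm", "payload": {"deltas": [0,0,0,0,0,0,0,0,0,0.015,0,0,0,0,0,0,0.025,0,0,0,0,0,0,0.025,0,0,0,0,0,0,0.025,0,0,0,0.4,0,0,0.025,0,0,0,0.4,0,0,0.025,0,0,0,0.4,0,0,0.0,0,0,0,0.4,0,0,-0.06,0,0,0,0.5,0,0,-0.1,0,0,0,0.5,0,0,-0.1,0,0,0,0.5]}}

```text
t: 10.88
tool_pos: [0.5626, 0.3515, 0.1149]
orientation: [-3.119, -0.344, -0.014]
force: [0.7, -0.2, -0.1]
opening: 0.0466
gripper_force: 0.0
```

Run:
```python
from m import *
from t import delta
s=robot.read_state(); print(s["t"],s["tool_pos"].round(4),s["opening"],s["q"].round(2))
print(delta([.4365,.1325,.08],90,s))
im,d,K,T=cam("top"); W=cloud(d,K,T); blobs(im,W)
```

```text
10.875 [0.5626 0.3515 0.1149] 0.04659364602187953 [ 0.48  0.34  1.4  -0.    1.4   1.83]
(array([-0.1711,  0.1863,  0.0329]), array([ 0.0041, -0.0094, -1.3509]))
blob 789 [345. 155.] mean [0.6958 0.0054 0.0174] z95 0.021 rect [array([698.4,   6.5]), array([95. , 94.5]), np.float64(6.9)] box [[646.0, 48.0], [657.0, -46.0], [751.0, -35.0], [740.0, 59.0]]
blob 660 [417. 214.] mean [ 0.5546 -0.1487  0.0282] z95 0.035 rect [array([ 565. , -146.3]), array([77.5, 78.6]), np.float64(61.5)] box [[512.0, -162.0], [581.0, -199.0], [618.0, -131.0], [549.0, -93.0]]
blob 261 [294. 214.] mean [0.5628 0.1236 0.0221] z95 0.034 rect [array([565.2, 128.7]), array([43.3, 50.9]), np.float64(88.9)] box [[539.0, 107.0], [590.0, 107.0], [591.0, 150.0], [540.0, 151.0]]
blob 629 [353. 270.] mean [ 0.4346 -0.0023  0.0286] z95 0.035 rect [array([432.5,   8.7]), array([75.5, 75.9]), np.float64(60.0)] box [[381.0, -5.0], [446.0, -43.0], [484.0, 22.0], [418.0, 60.0]]
blob 541 [292. 270.] mean [0.4366 0.1311 0.027 ] z95 0.034 rect [array([437.4, 130.3]), array([36.1, 99.8]), np.float64(0.9)] box [[419.0, 180.0], [420.0, 80.0], [456.0, 81.0], [455.0, 181.0]]
blob 1704 [322. 445.] mean [0.0602 0.0745 0.0128] z95 0.017 rect [array([51.7, 62.8]), array([123.8,  92.7]), np.float64(0.2)] box [[-10.0, 109.0], [-10.0, 16.0], [114.0, 17.0], [113.0, 109.0]]
blob 524 [391. 457.] mean [ 0.0321 -0.0729  0.0133] z95 0.019 rect [array([ 29.1, -73.6]), array([106.7,  33. ]), np.float64(32.6)] box [[-25.0, -88.0], [-7.0, -116.0], [83.0, -59.0], [65.0, -31.0]]
```

Request:
{"api": "move_arm", "payload": {"deltas": [-0.021,0.023,0.0,0,0,-0.171,0.5,-0.042,0.047,0.0,0,0,-0.342,0.5,-0.063,0.07,0.0,0,0,-0.513,0.5,-0.084,0.094,0.0,0,0,-0.684,0.5,-0.105,0.117,0.0,0,0,-0.855,0.5,-0.126,0.14,0.0,0,0,-1.026,0.5,-0.147,0.164,0.0,0,0,-1.197,0.5,-0.1674,0.1872,0.0,0,0,-1.368,0.5,-0.1674,0.1872,0.04,0,0,-1.368,0.5,-0.1674,0.1872,0.08,0,0,-1.368,0.5,-0.1674,0.1872,0.105,0,0,-1.368,0.5,-0.1674,0.1872,0.105,0,0,-1.368,0.4]}}

```text
t: 12.42
tool_pos: [0.4331, 0.1298, 0.0004]
orientation: [-2.2, -2.237, 0.009]
force: [0.1, -0.2, 0.7]
opening: 0.0406
gripper_force: 0.0
```

Request:
{"api": "move_arm", "payload": {"deltas": [0,0,0,0,0,0,0,0,0,0,0,0,0,0,0,0,0,0,0,0,0]}}

```text
t: 12.8
tool_pos: [0.4377, 0.1308, 0.0049]
orientation: [2.202, 2.24, 0.003]
force: [-0.1, 0.0, 0.8]
opening: 0.0118
gripper_force: 0.0
```

Run:
```python
from m import *
im,d,K,T=cam("top"); W=cloud(d,K,T)
hsv=cv2.cvtColor(im,cv2.COLOR_RGB2HSV)
c=np.array([.503,.337]);a=np.radians(12.6);R=np.array([[np.cos(a),np.sin(a)],[-np.sin(a),np.cos(a)]])
L=(W[...,:2]-c)@R.T
k=(abs(L[...,0])<.117)&(abs(L[...,1])<.047)&(W[...,2]>.013)&(hsv[...,1]>100)
P=L[k].astype(np.float32)*1000; print(k.sum(),cv2.minAreaRect(P),np.percentile(W[k][:,2],[5,50,95]))
s=robot.read_state(); print(s["t"],s["tool_pos"].round(4),s["orientation"].round(3),s["opening"],s["gripper_force"],s["q"].round(2))
```

```text
412 ((60.04108810424805, -0.8345127105712891), (36.572444915771484, 101.54862976074219), 89.01133728027344) [0.02089251 0.02968787 0.03652067]
12.85 [0.4376 0.1307 0.0047] [2.202e+00 2.240e+00 2.000e-03] 0.007354184257321539 0.0 [ 0.18 -0.07  2.06  0.    1.15  0.16]
```

Coupling A lies flat in the carton at carton coordinates (60, -1) mm. I closed about 25 mm too high here, because I misjudged the commanded height. I'll reopen and go down.

Request:
{"api": "move_arm", "payload": {"deltas": [0,0,0,0,0,0,0.45,0,0,0,0,0,0,0.45,0,0,0,0,0,0,0.45,0,0,0,0,0,0,0.45,0,0,0.01,0,0,0,0.45,0,0,0.02,0,0,0,0.4,0,0,0.0257,0,0,0,0.4,0,0,0.0257,0,0,0,0.1,0,0,0.0257,0,0,0,0,0,0,0.0257,0,0,0,0,0,0,0.0257,0,0,0,0]}}

```text
t: 14.22
tool_pos: [0.4366, 0.1305, -0.0222]
orientation: [-2.202, -2.24, 0.0]
force: [0.4, 0.5, -2.9]
opening: 0.0212
gripper_force: 50.0
```

```bash
python3 t.py .4454 .3241 -.0155 12.6
```

```text
14.225 [ 0.4366  0.1305 -0.0222] 0.02116630521540616 [ 0.18 -0.03  2.08 -0.    1.09  0.16]
[0.4454, 0.3241, -0.0155, 12.6] [ 0.1934  0.0121 -0.0067] [-2.0000e-04  3.0000e-04  1.3678e+00]
```

Request:
{"api": "move_arm", "payload": {"deltas": [0,0,-0.05,0,0,0,0,0,0,-0.1,0,0,0,0,0.024,0.0015,-0.1,0,0,0.171,0,0.048,0.003,-0.1,0,0,0.342,0,0.072,0.0045,-0.1,0,0,0.513,0,0.096,0.006,-0.1,0,0,0.684,0,0.12,0.0075,-0.1,0,0,0.855,0,0.145,0.009,-0.1,0,0,1.026,0,0.17,0.0105,-0.1,0,0,1.197,0,0.1934,0.012,-0.1,0,0,1.368,0,0.1934,0.012,-0.065,0,0,1.368,0,0.1934,0.012,-0.035,0,0,1.368,0]}}

```text
t: 15.72
tool_pos: [0.4454, 0.3245, 0.012]
orientation: [-3.123, -0.346, -0.0]
force: [0.0, 0.5, -3.1]
opening: 0.0207
gripper_force: 50.0
```

Request:
{"api": "move_arm", "payload": {"deltas": [0,0,0,0,0,0,0,0,0,0.015,0,0,0,0,0,0,0.029,0,0,0,0,0,0,0.029,0,0,0,0,0,0,0.029,0,0,0,0.4,0,0,0.029,0,0,0,0.4,0,0,0.029,0,0,0,0.4,0,0,0.0,0,0,0,0.4,0,0,-0.06,0,0,0,0.4,0,0,-0.1,0,0,0,0.4]}}

```text
t: 16.98
tool_pos: [0.4465, 0.3247, 0.1164]
orientation: [-3.121, -0.344, -0.004]
force: [1.0, 0.6, 0.4]
opening: 0.0376
gripper_force: 0.0
```

Request:
{"api": "move_arm", "payload": {"deltas": [0.0004,0.056,0,0,0,0.08,0.5,0.0008,0.113,0,0,0,0.16,0.5,0.0012,0.169,0,0,0,0.24,0.5,0.0016,0.225,0,0,0,0.32,0.5,0.002,0.282,0,0,0,0.4,0.5,0.0024,0.338,0,0,0,0.48,0.5,0.0028,0.394,0,0,0,0.56,0.5,0.0032,0.451,0,0,0,0.64,0.5,0.0036,0.507,0,0,0,0.717,0.5,0.0036,0.507,0.04,0,0,0.717,0.5,0.0036,0.507,0.07,0,0,0.717,0.5]}}

```text
t: 18.35
tool_pos: [0.5595, -0.171, 0.0422]
orientation: [-3.044, 0.776, -0.0]
force: [-1.0, -0.1, -0.4]
opening: 0.0465
gripper_force: 0.0
```

Run:
```python
from m import *
from t import delta
s=robot.read_state(); print(s["t"],s["tool_pos"].round(4),s["opening"],s["q"].round(2),delta([.5595,-.170,-.021],-28.5,s))
im,d,K,T=cam("wrist"); W=cloud(d,K,T)
cv2.imwrite("pics/w4.png",im[:,:,::-1])
im,d,K,T=cam("top"); W=cloud(d,K,T); blobs(im,W)
hsv=cv2.cvtColor(im,cv2.COLOR_RGB2HSV)
c=np.array([.503,.337]);a=np.radians(12.6);R=np.array([[np.cos(a),np.sin(a)],[-np.sin(a),np.cos(a)]])
L=(W[...,:2]-c)@R.T
for lo,hi in ((.002,.117),(-.117,-.002)):
    k=(L[...,0]>lo)&(L[...,0]<hi)&(abs(L[...,1])<.047)&(W[...,2]>.013)&(hsv[...,1]>100)
    P=L[k].astype(np.float32)*1000; print(k.sum(),cv2.minAreaRect(P),np.percentile(W[k][:,2],[5,50,95]))
```

```text
18.35 [ 0.5595 -0.171   0.0422] 0.046468823191745626 [-0.38  0.21  1.68  0.    1.24  1.69] (array([-0.0004, -0.0009,  0.0632]), array([-0.0001, -0.0002, -0.0017]))
blob 843 [345. 155.] mean [0.6965 0.006  0.0174] z95 0.021 rect [array([697.8,   6.5]), array([95.6, 95.7]), np.float64(6.9)] box [[645.0, 48.0], [656.0, -47.0], [751.0, -35.0], [740.0, 60.0]]
blob 368 [195. 216.] mean [0.5649 0.346  0.029 ] z95 0.034 rect [array([561.5, 343.6]), array([98.9, 36. ]), np.float64(19.6)] box [[509.0, 344.0], [521.0, 310.0], [614.0, 343.0], [602.0, 377.0]]
blob 255 [295. 215.] mean [0.56   0.1212 0.0222] z95 0.033 rect [array([561.9, 119.7]), array([47.5, 39.2]), np.float64(69.4)] box [[535.0, 104.0], [572.0, 91.0], [589.0, 135.0], [552.0, 149.0]]
blob 367 [207. 267.] mean [0.4501 0.3201 0.0285] z95 0.034 rect [array([449.7, 320.6]), array([99. , 29.1]), np.float64(13.0)] box [[398.0, 324.0], [405.0, 295.0], [501.0, 318.0], [495.0, 346.0]]
blob 649 [352. 269.] mean [ 0.4358 -0.0016  0.0283] z95 0.035 rect [array([434.3,   7.3]), array([76.7, 79.2]), np.float64(58.7)] box [[381.0, -5.0], [448.0, -46.0], [488.0, 19.0], [420.0, 61.0]]
blob 1838 [327. 440.] mean [0.0701 0.0642 0.0128] z95 0.016 rect [array([54.5, 52.2]), array([117.2, 113.5]), np.float64(0.4)] box [[-4.0, 109.0], [-4.0, -5.0], [114.0, -4.0], [113.0, 109.0]]
403 ((59.94375228881836, -0.7390556335449219), (37.2951774597168, 101.18089294433594), 89.57789611816406) [0.02064247 0.02951634 0.03757048]
381 ((-56.1043586730957, -0.45740509033203125), (100.01750183105469, 37.033355712890625), 0.2868165671825409) [0.02080933 0.02857005 0.03644969]
```

View pics/w4.png

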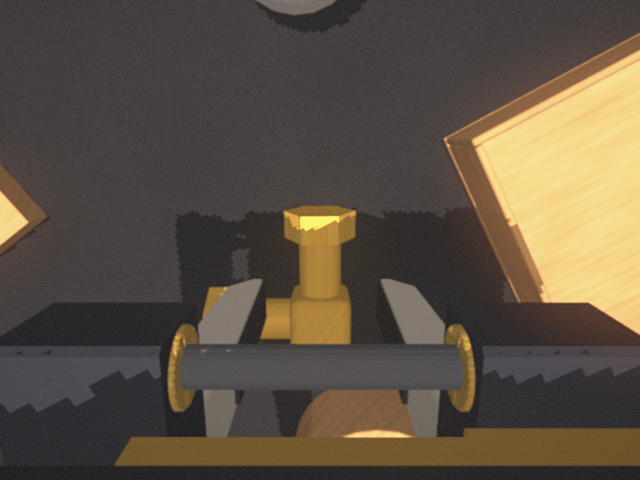

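Both couplings lie flat in the long carton at local x of +60 and -56 mm. The view shows elbow A's bare leg (320,267) centred between the fingers, so I'll descend and grip.

Request:
{"api": "move_arm", "payload": {"deltas": [0,0,0.04,0,0,0,0.45,0,0,0.06,0,0,0,0.4,0,0,0.065,0,0,0,0.4,0,0,0.065,0,0,0,0.1,0,0,0.065,0,0,0,0,0,0,0.065,0,0,0,0,0,0,0.065,0,0,0,0], "squeeze": 60}}

```text
t: 19.32
tool_pos: [0.5608, -0.1704, -0.0203]
orientation: [3.045, -0.773, 0.004]
force: [-0.9, -0.3, 6.1]
opening: 0.0207
gripper_force: 60.0
```

```bash
python3 t.py .547 -.330 -.0155 0
```

```text
19.325 [ 0.5608 -0.1704 -0.0203] 0.02072240661923426 [-0.38  0.3   1.71 -0.    1.13  1.69]
[0.547, -0.33, -0.0155, 0.0] [ 0.064   0.1469 -0.0047] [ 4.000e-04 -2.500e-03 -4.971e-01]
```

Request:
{"api": "move_arm", "payload": {"deltas": [0,0,-0.05,0,0,0,0,0,0,-0.1,0,0,0,0,0.022,0.049,-0.1,0,0,-0.166,0,0.044,0.098,-0.1,0,0,-0.332,0,0.0653,0.1466,-0.1,0,0,-0.4975,0,0.0653,0.1466,-0.065,0,0,-0.4975,0,0.0653,0.1466,-0.035,0,0,-0.4975,0,0.0653,0.1466,-0.02,0,0,-0.4975,0,0.0653,0.1466,-0.006,0,0,-0.4975,0,0.0653,0.1466,-0.006,0,0,-0.4975,0]}}

```text
t: 20.58
tool_pos: [0.5469, -0.3295, -0.0162]
orientation: [-3.141, -0.001, 0.001]
force: [-0.1, -0.4, -1.9]
opening: 0.0207
gripper_force: 59.6
```

Request:
{"api": "move_arm", "payload": {"deltas": [0,0,0,0,0,0,0.4,0,0,0,0,0,0,0.4,0,0,0,0,0,0,0.4,0,0,-0.04,0,0,0,0.45,0,0,-0.1,0,0,0,0.5,0,0,-0.1,0,0,0,0.5]}}

```text
t: 21.32
tool_pos: [0.5512, -0.3328, 0.0918]
orientation: [3.135, 0.001, 0.015]
force: [0.7, -1.0, 0.4]
opening: 0.0464
gripper_force: 0.0
```

Request:
{"api": "move_arm", "payload": {"deltas": [-0.015,-0.055,0,0,0,-0.172,0.5,-0.03,-0.111,0,0,0,-0.344,0.5,-0.045,-0.167,0,0,0,-0.516,0.5,-0.06,-0.222,0,0,0,-0.688,0.5,-0.076,-0.278,0,0,0,-0.86,0.5,-0.091,-0.3335,0,0,0,-1.03,0.5,-0.091,-0.3335,0.041,0,0,-1.03,0.5,-0.091,-0.3335,0.041,0,0,-1.03,0.5]}}

```text
t: 22.32
tool_pos: [0.4528, 0.0045, 0.0404]
orientation: [-2.73, -1.548, 0.008]
force: [-0.5, 0.2, -0.2]
opening: 0.0465
gripper_force: 0.0
```

Run:
```python
from m import *
from t import delta
s=robot.read_state(); print(s["t"],s["tool_pos"].round(4),s["opening"],s["q"].round(2),delta([.456,.0035,-.021],59,s))
im,d,K,T=cam("wrist"); W=cloud(d,K,T); blobs(im,W)
cv2.imwrite("pics/w5.png",im[:,:,::-1])
im,d,K,T=cam("top"); W=cloud(d,K,T)
hsv=cv2.cvtColor(im,cv2.COLOR_RGB2HSV)
k=(abs(W[...,0]-.494)<.088)&(abs(W[...,1]+.353)<.088)&(W[...,2]>.013)&(hsv[...,1]>100)
P=W[k][:,:2].astype(np.float32)*1000; print(k.sum(),cv2.minAreaRect(P),np.percentile(W[k][:,2],[5,50,95]))
```

```text
22.325 [0.4528 0.0045 0.0404] 0.04651939676184889 [-0.1  -0.13  2.04 -0.    1.24  0.44] (array([0.0009, 0.0036, 0.0613]), array([-0.0053,  0.0026,  0.0019]))
blob 8618 [317. 281.] mean [0.449  0.0011 0.027 ] z95 0.032 rect [array([445.7,   2.8]), array([71.7, 48.2]), np.float64(55.2)] box [[405.0, -13.0], [445.0, -40.0], [486.0, 18.0], [446.0, 46.0]]
blob 305 [214. 296.] mean [0.3975 0.0204 0.0223] z95 0.03 rect [array([397.1,  21.4]), array([12.4,  7.1]), np.float64(18.0)] box [[390.0, 23.0], [392.0, 16.0], [404.0, 20.0], [402.0, 27.0]]
579 ((541.8958129882812, -306.9792785644531), (78.06649780273438, 77.41297912597656), 88.07400512695312) [0.02227862 0.03195135 0.03901765]
```

View pics/w5.png

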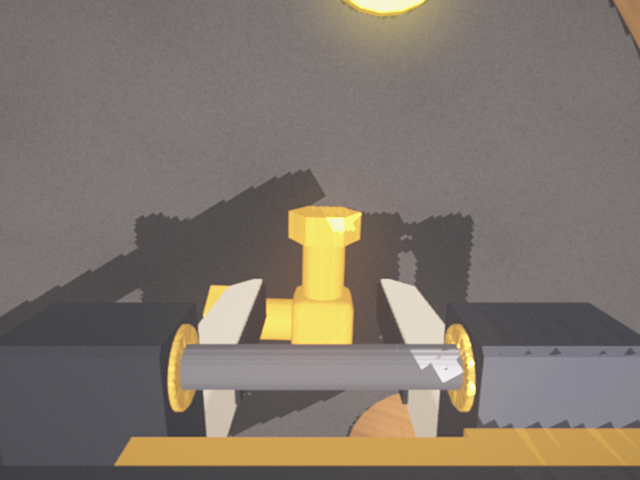

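Elbow A lies flat in the square carton at (0.542, -0.307). The view shows elbow B's leg (322,267) centred between the fingers, so I'll grip it and place it.

Request:
{"api": "move_arm", "payload": {"deltas": [0,0,0,0,0,0,0.45,0,0,0.03,0,0,0,0.45,0,0,0.055,0,0,0,0.4,0,0,0.065,0,0,0,0.4,0,0,0.065,0,0,0,0.1,0,0,0.065,0,0,0,0,0,0,0.065,0,0,0,0,0,0,0.065,0,0,0,0]}}

```text
t: 23.42
tool_pos: [0.4567, 0.0034, -0.021]
orientation: [2.733, 1.547, 0.002]
force: [-1.9, -1.7, 6.4]
opening: 0.021
gripper_force: 59.5
```

Request:
{"api": "move_arm", "payload": {"deltas": [0,0,-0.05,0,0,0,0,0,0,-0.1,0,0,0,0,-0.055,0.036,-0.1,0,0,-0.09,0,-0.11,0.072,-0.1,0,0,-0.18,0,-0.165,0.108,-0.1,0,0,-0.27,0,-0.22,0.144,-0.1,0,0,-0.36,0,-0.275,0.18,-0.1,0,0,-0.45,0,-0.3295,0.2156,-0.1,0,0,-0.541,0,-0.3295,0.2156,-0.1,0,0,-0.541,0,-0.3295,0.2156,-0.06,0,0,-0.541,0,-0.3295,0.2156,-0.03,0,0,-0.541,0,-0.3295,0.2156,-0.03,0,0,-0.541,0]}}

```text
t: 24.92
tool_pos: [0.469, -0.3868, 0.0046]
orientation: [-2.216, -2.217, -0.0]
force: [0.7, 1.6, -1.2]
opening: 0.0209
gripper_force: 59.5
```

Request:
{"api": "move_arm", "payload": {"deltas": [0,0,0.015,0,0,0,0,0,0,0.024,0,0,0,0,0,0,0.024,0,0,0,0,0,0,0.024,0,0,0,0.4,0,0,0.024,0,0,0,0.4,0,0,0.024,0,0,0,0.4,0,0,-0.02,0,0,0,0.5,0,0,-0.075,0,0,0,0.5,0,0,-0.075,0,0,0,0.5]}}

```text
t: 26.05
tool_pos: [0.4745, -0.3931, 0.0899]
orientation: [2.213, 2.214, 0.0]
force: [0.5, -0.4, -0.3]
opening: 0.0463
gripper_force: 0.0
```

Request:
{"api": "move_arm", "payload": {"deltas": [0.057,0.01,0,0,0,0,0.55,0.114,0.02,0,0,0,0,0.55,0.171,0.03,0,0,0,0,0.55,0.228,0.04,0,0,0,0,0.55,0.285,0.05,0,0,0,0,0.55,0.342,0.06,0,0,0,0,0.55,0.399,0.07,0,0,0,0,0.55,0.456,0.08,0,0,0,0,0.55,0.512,0.091,0,0,0,0,0.55,0.512,0.091,0,0,0,0,0.55,0.512,0.091,0,0,0,0,0.55]}}

```text
t: 27.42
tool_pos: [0.5614, 0.122, 0.0824]
orientation: [-2.22, -2.223, 0.002]
force: [0.2, 0.4, 0.4]
opening: 0.0514
gripper_force: 0.0
```

Run:
```python
from m import *
s=robot.read_state(); print(s["t"],s["tool_pos"].round(4),s["orientation"].round(3),s["opening"],s["q"].round(2))
def circ(P): # least squares circle
    A=np.c_[2*P,np.ones(len(P))]; x=np.linalg.lstsq(A,(P**2).sum(1),rcond=None)[0]; return x[:2].round(4),round(float(np.sqrt(x[2]+x[:2]@x[:2])),4)
def look(n):
    im,d,K,T=cam(n); W=cloud(d,K,T); near=np.hypot(W[...,0]-.562,W[...,1]-.122)<.045
    top=near&(abs(W[...,2]-.030)<.0025); fl=near&(abs(W[...,2]-.008)<.0035)
    for nm,k in(("hub",top),("flange+hub",near&(W[...,2]>.004))):
        P=W[k][:,:2].astype(np.float32)
        c,r=cv2.minEnclosingCircle(P); print(n,nm,k.sum(),P.mean(0).round(4),"encl",np.round(c,4),round(r,4))
    p=np.hypot(W[...,0]-.698,W[...,1]-.007)<.045
    fl=p&(W[...,2]<.0105)&(W[...,2]>.001); P=W[fl][:,:2].astype(np.float32); 
    if len(P)>20: c,r=cv2.minEnclosingCircle(P); print(n,"pocket",fl.sum(),P.mean(0).round(4),np.round(c,4),round(r,4))
    return im,W
im,W=look("wrist"); cv2.imwrite("pics/w6.png",im[:,:,::-1])
im,W=look("top"); hsv=cv2.cvtColor(im,cv2.COLOR_RGB2HSV)
k=(abs(W[...,0]-.494)<.088)&(abs(W[...,1]+.353)<.088)&(W[...,2]>.013)&(hsv[...,1]>100)
n,l,st,cc=cv2.connectedComponentsWithStats(k.astype(np.uint8))
for i in range(1,n):
    if st[i,4]>60: P=W[l==i]; print("sq",st[i,4],cv2.minAreaRect(P[:,:2].astype(np.float32)*1000),np.percentile(P[:,2],[5,50,95]).round(3))
```

```text
27.425 [0.5614 0.122  0.0824] [-2.220e+00 -2.223e+00  2.000e-03] 0.05137515367779182 [ 0.13  0.15  1.68 -0.    1.31  0.12]
wrist hub 1906 [0.5599 0.1234] encl [0.56   0.1232] 0.0152
wrist flange+hub 71688 [0.5618 0.1417] encl [0.5615 0.132 ] 0.0424
top hub 0 [nan nan] encl [0. 0.] 0.0
top flange+hub 5329 [0.5503 0.1199] encl [0.5618 0.122 ] 0.045
top pocket 757 [0.7007 0.0072] [0.7009 0.0071] 0.0377
sq 642 ((542.0599975585938, -306.9303894042969), (77.95069885253906, 77.12666320800781), 88.54256439208984) [0.023 0.032 0.039]
sq 758 ((452.8834533691406, -396.076416015625), (78.3757553100586, 75.70388793945312), 85.57252502441406) [0.022 0.033 0.039]<stdin>:10: RuntimeWarning: Mean of empty slice.
  ret = um.true_divide(
```

View pics/w6.png

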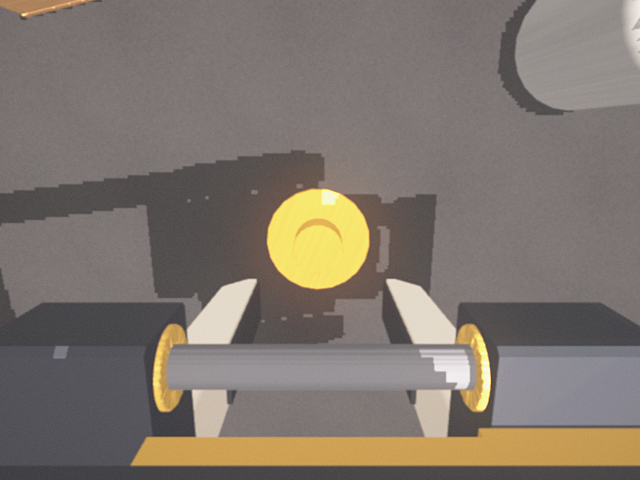

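Both elbows lie flat and apart in the square carton. The cap's hub (318,235) is centred at (0.560, 0.123) with 15 mm radius, which fits the description, so I'll grip it by the hub.

Request:
{"api": "move_arm", "payload": {"deltas": [0.0015,-0.002,0.04,0,0,0,0.55,0.0015,-0.002,0.075,0,0,0,0.55,0.0015,-0.002,0.093,0,0,0,0.5,0.0015,-0.002,0.099,0,0,0,0.5,0.0015,-0.002,0.099,0,0,0,0.5,0.0015,-0.002,0.099,0,0,0,0.1,0.0015,-0.002,0.099,0,0,0,0,0.0015,-0.002,0.099,0,0,0,0,0.0015,-0.002,0.099,0,0,0,0]}}

```text
t: 28.65
tool_pos: [0.5603, 0.1234, -0.0145]
orientation: [2.221, 2.221, 0.0]
force: [-6.6, 0.2, 8.6]
opening: 0.0282
gripper_force: 83.7
```

Request:
{"api": "move_arm", "payload": {"deltas": [0,0,0,0,0,0,0,0,0,-0.03,0,0,0,0,0,0,-0.06,0,0,0,0,-0.039,0.046,-0.06,0,0,0,0,-0.078,0.092,-0.06,0,0,0,0,-0.117,0.1375,-0.06,0,0,0,0,-0.117,0.1375,-0.06,0,0,0,0,-0.117,0.1375,-0.035,0,0,0,0,-0.117,0.1375,-0.03,0,0,0,0,-0.117,0.1375,-0.03,0,0,0,0]}}

```text
t: 29.9
tool_pos: [0.6967, 0.0072, 0.0139]
orientation: [-2.22, -2.222, 0.001]
force: [-1.2, -0.3, -2.0]
opening: 0.0284
gripper_force: 77.3
```

Run:
```python
from m import *
s=robot.read_state(); print(s["t"],s["tool_pos"].round(4),s["orientation"].round(3),s["opening"],s["gripper_force"])
im,d,K,T=cam("wrist"); W=cloud(d,K,T); cv2.imwrite("pics/w7.png",im[:,:,::-1])
n=np.hypot(W[...,0]-.6975,W[...,1]-.0065)<.085
k=n&(W[...,2]>.012)&(W[...,2]<.020); P=W[k][:,:2].astype(np.float32)*1000; print("pad",k.sum(),cv2.minAreaRect(P), P.min(0),P.max(0))
k=n&(W[...,2]>.032)&(W[...,2]<.044); 
z=W[n][:,2]; print(np.histogram(z,bins=np.arange(-.004,.08,.004)))
```

```text
29.9 [0.6967 0.0072 0.0139] [-2.220e+00 -2.222e+00  1.000e-03] 0.028437503729458583 77.29616671800613
pad 13556 ((693.9087524414062, 23.543167114257812), (98.75404357910156, 64.2151107788086), 6.97010612487793) [641.6192    -2.929753] [746.53754  61.20721]
(array([20274, 13045,  3035,   293,  8587,  4969,     0,     1,   157,
        2766,  3869,   383,   480,   520,   588,  4424,   436,   441,
         437,   424]), array([-0.004,  0.   ,  0.004,  0.008,  0.012,  0.016,  0.02 ,  0.024,
        0.028,  0.032,  0.036,  0.04 ,  0.044,  0.048,  0.052,  0.056,
        0.06 ,  0.064,  0.068,  0.072,  0.076]))
```

View pics/w7.png

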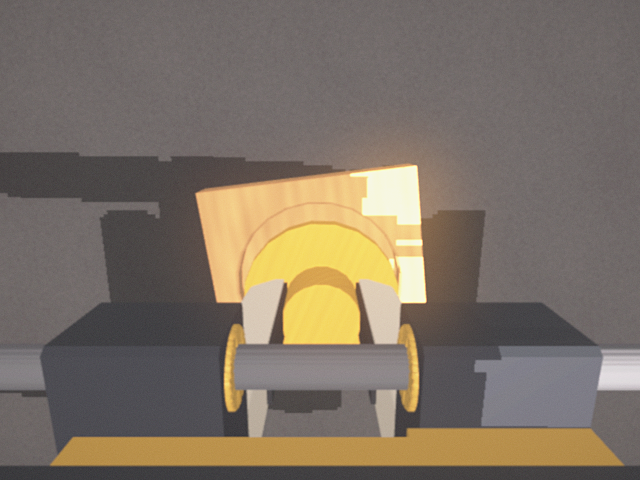

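The pocket comes out at (0.696, 0.007) and the flange sits concentric over it, around (322,270) in the picture. I'll shift 1.5 mm and lower.

Request:
{"api": "move_arm", "payload": {"deltas": [0,-0.0015,0.0,0,0,0,0,0,-0.0015,0.01,0,0,0,0,0,-0.0015,0.017,0,0,0,0,0,-0.0015,0.023,0,0,0,0,0,-0.0015,0.023,0,0,0,0,0,-0.0015,0.023,0,0,0,0]}}

```text
t: 30.7
tool_pos: [0.6959, 0.0068, -0.0084]
orientation: [-2.221, -2.222, 0.001]
force: [-4.9, 1.5, 4.8]
opening: 0.028
gripper_force: 77.6
```

Request:
{"api": "move_arm", "payload": {"deltas": [0,0,0,0,0,0,0.5,0,0,0,0,0,0,0.5,0,0,0,0,0,0,0.5,0,0,0,0,0,0,0.5,0,0,-0.03,0,0,0,0.5,0,0,-0.09,0,0,0,0.5,-0.05,-0.05,-0.15,0,0,0,0.5,-0.1,-0.1,-0.2,0,0,0,0.5,-0.15,-0.15,-0.2,0,0,0,0.5,-0.15,-0.2,-0.2,0,0,0,0.5,-0.15,-0.2,-0.2,0,0,0,0.5]}}

```text
t: 32.08
tool_pos: [0.4937, -0.1444, 0.1913]
orientation: [-2.222, -2.22, 0.001]
force: [-0.0, 0.4, -0.7]
opening: 0.0464
gripper_force: 0.0
```

Run:
```python
from m import *
im,d,K,T=cam("top"); W=cloud(d,K,T); cv2.imwrite("pics/t9.png",im[:,:,::-1])
n=np.hypot(W[...,0]-.698,W[...,1]-.0075)<.045
h=n&(W[...,2]>.028); f=n&(W[...,2]>.009)&(W[...,2]<.02)&(np.hypot(W[...,0]-.698,W[...,1]-.0075)<.03)
print("hub",h.sum(),W[h].mean(0).round(4),np.percentile(W[h][:,2],[50,95]).round(4),"flange z",np.percentile(W[f][:,2],[10,50,90]).round(4))
P=W[f]; A=np.c_[P[:,:2]-P[:,:2].mean(0),np.ones(len(P))]; print("tilt",np.linalg.lstsq(A,P[:,2],rcond=None)[0].round(4))
for n_,(u0,v0,u1,v1),lo in [("tape",(390,238,445,292),.035),("tin",(210,115,270,175),.1),("bottle",(430,110,485,170),.09)]:
    A=W[v0:v1,u0:u1].reshape(-1,3); A=A[(A[:,2]>lo)&(A[:,2]<.2)]
    print(n_,[np.round(x,1) for x in cv2.minAreaRect(A[:,:2].astype(np.float32)*1000)[:2]])
im,d,K,T=cam("side"); W=cloud(d,K,T)
n=np.hypot(W[...,0]-.696,W[...,1]-.007)<.05
print("side top z",np.nanpercentile(W[n][:,2],[50,99]).round(4)); print(robot.read_state()["t"],robot.read_state()["tool_pos"])
```

```text
hub 153 [0.6984 0.0074 0.0368] [0.0372 0.0404] flange z [0.0127 0.0154 0.018 ]
tilt [-0.0035  0.0007  0.0153]
tape [array([ 451.5, -112.3]), array([36.7, 87.9])]
tin [array([711.9, 239.6]), array([67.7, 66.5])]
bottle [array([ 713.3, -219.8]), array([33.6, 61.7])]
side top z [0.0169 0.0395]
32.175 [ 0.49371722 -0.14473419  0.19163802]
```

```bash
python3 -c "
from plant import robot
print(robot.close_job())"
```

```text
the job is handed in; nothing more can be done
None
```

I handed the job in at about 32 s: camera checks showed both couplings flat in the long carton, both elbows flat and apart in the square carton, and the cap seated flange down in the pocket; the tin measured unmoved, and the tape roll and bottle, half hidden by the arm in the last picture, were never touched as far as I could tell.

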